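# Build up a flow cell in the free assembly nest

### The job

A finished flow cell stands in one of the two assembly nests on the bench; build a second one in the empty nest. Put in the deep cell body first, then the open spacer frame on it, then the cover plate with its screw heads upward, each square between the corner guides and fully home on the part below before the next goes in. Set the parts down rather than letting them fall, let go of everything, and leave the finished cell, the bottle, the tube rack and the beaker where they are.

Things in the scene. Friction and masses are not known exactly. Their poses are not given: they have to be found in the camera images.
- nest_a: assembly nest fixed to the bench: 150 x 100 x 10 mm aluminium base plate (long side = own x) with four L-shaped steel corner guides round a 114 x 64 mm pocket; guides straight to 67 mm above the bench, then flaring out to 80 mm; on each long side an 82 mm gap between guides lets fingers in. One nest is empty, the other taken; sides vary. Origin: centre of its underside, on the bench.
- nest_b: a second nest, identical to nest_a in shape and size. Origin: centre of its underside, on the bench.
- nest_a_floor (a point): centre of the pocket floor of nest_a, 10 mm above the bench; x along the pocket's long side, z up.
- nest_b_floor (a point): centre of the pocket floor of nest_b, 10 mm above the bench; x along the pocket's long side, z up.
- finished_cell: complete stack (body, frame and cover, one solid piece here), 110 mm long (own x) by 60 mm wide (own y), 61 mm high to the top of its cover plate (4 mm more to the screw heads), 0.6 kg, loose in one of the nests; its pose shows which nest is taken. Origin: centre of its underside.
- cell_body: aluminium block, 110 mm long (own x) by 60 mm wide (own y), 35 mm high, with a 66 x 30 mm rectangular trough 22 mm deep in its top, about 0.35 kg, lying flat on the bench with the trough up. Origin: centre of its underside, z up.
- spacer_frame: white plastic rectangular frame, 110 mm long (own x) by 60 mm wide (own y), 14 mm high, with a 74 x 30 mm opening right through, about 0.08 kg, flat on the bench. Origin: centre of its underside, z up.
- cover_plate: closed steel plate, 110 mm long (own x) by 60 mm wide (own y), 12 mm thick, with a round 40 mm boss and four small screw heads, all 4 mm high, on top, about 0.16 kg, flat on the bench. Origin: centre of its underside, z up.
- media_bottle_small: bystander: clear screw-capped bottle, 50 mm wide, 132 mm tall, right of the work. Origin: centre of its underside.
- tube_rack: bystander: clear rack with tubes, 50 x 150 mm, 101 mm tall, left of the work. Origin: centre of its underside.
- beaker: bystander: clear open beaker, 55 mm wide, 70 mm tall, left of the work. Origin: centre of its underside.
Things that resemble listed ones, but are neither listed nor needed, are in the scene too. Leave any orange look-alike of the cell_body alone.

How it is judged (in metres and radians):
On the way, in this order (a step that is already met when the one before it is completed fails the run):
1. the cell body stands square and home on the floor of the empty nest, released (((horizontal distance between cell_body and nest_a_floor below 0.005 m and angle between the x axis of cell_body and the x axis of nest_a_floor, either way round below 0.07 rad and angle between cell_body's own z axis and vertical below 0.05 rad and z of cell_body in the frame of nest_a_floor between -0.0035 and 0.0035 m) or (horizontal distance between cell_body and nest_b_floor below 0.005 m and angle between the x axis of cell_body and the x axis of nest_b_floor, either way round below 0.07 rad and angle between cell_body's own z axis and vertical below 0.05 rad and z of cell_body in the frame of nest_b_floor between -0.0035 and 0.0035 m)) and contact force between cell_body and the fingers below 0.1 N), for 0.2 s.
2. the spacer frame lies square and home on the body in that nest, released (((horizontal distance between each of cell_body, spacer_frame and nest_a_floor below 0.005 m and angle between the x axis of each of cell_body, spacer_frame and the x axis of nest_a_floor, either way round below 0.07 rad and angle between each of cell_body, spacer_frame's own z axis and vertical below 0.05 rad and z of cell_body in the frame of nest_a_floor between -0.0035 and 0.0035 m and z of spacer_frame in the frame of nest_a_floor between 0.0315 and 0.0385 m) or (horizontal distance between each of cell_body, spacer_frame and nest_b_floor below 0.005 m and angle between the x axis of each of cell_body, spacer_frame and the x axis of nest_b_floor, either way round below 0.07 rad and angle between each of cell_body, spacer_frame's own z axis and vertical below 0.05 rad and z of cell_body in the frame of nest_b_floor between -0.0035 and 0.0035 m and z of spacer_frame in the frame of nest_b_floor between 0.0315 and 0.0385 m)) and contact force between spacer_frame and the fingers below 0.1 N), for 0.2 s.
3. the cover plate lies square and home on the frame in that nest, released (((horizontal distance between each of cell_body, spacer_frame, cover_plate and nest_a_floor below 0.005 m and angle between the x axis of each of cell_body, spacer_frame, cover_plate and the x axis of nest_a_floor, either way round below 0.07 rad and angle between each of cell_body, spacer_frame, cover_plate's own z axis and vertical below 0.05 rad and z of cell_body in the frame of nest_a_floor between -0.0035 and 0.0035 m and z of spacer_frame in the frame of nest_a_floor between 0.0315 and 0.0385 m and z of cover_plate in the frame of nest_a_floor between 0.0455 and 0.0525 m) or (horizontal distance between each of cell_body, spacer_frame, cover_plate and nest_b_floor below 0.005 m and angle between the x axis of each of cell_body, spacer_frame, cover_plate and the x axis of nest_b_floor, either way round below 0.07 rad and angle between each of cell_body, spacer_frame, cover_plate's own z axis and vertical below 0.05 rad and z of cell_body in the frame of nest_b_floor between -0.0035 and 0.0035 m and z of spacer_frame in the frame of nest_b_floor between 0.0315 and 0.0385 m and z of cover_plate in the frame of nest_b_floor between 0.0455 and 0.0525 m)) and contact force between cover_plate and the fingers below 0.1 N), for 0.2 s.
At the end, for the whole second after the job is handed in: Body, frame and cover are stacked upright in the nest that was empty, each within 5 mm of the pocket's centre, 0.07 rad of its long side, 0.05 rad of level and 3.5 mm of its proper height (undersides 0, 35, 49 mm above the floor), released, at rest; the rest undisturbed (all of step 3 and contact force between each of cell_body, spacer_frame and the fingers below 0.1 N and linear speed of each of cell_body, spacer_frame, cover_plate, finished_cell below 0.02 m/s); the robot touches nothing.
It fails at once if the finished cell is moved more than 15 mm (distance of finished_cell from where it was at the start of the episode above 0.015 m).
It fails at once if the bottle, tube rack or beaker is moved more than 30 mm (distance of any of media_bottle_small, tube_rack, beaker from where it was at the start of the episode above 0.03 m).
It fails at once if a cell part is dropped (moves faster than 0.5 m/s while not held) ((contact force between cell_body and the fingers below 0.05 N and linear speed of cell_body above 0.5 m/s) or (contact force between spacer_frame and the fingers below 0.05 N and linear speed of spacer_frame above 0.5 m/s) or (contact force between cover_plate and the fingers below 0.05 N and linear speed of cover_plate above 0.5 m/s)).
It also fails if it takes over 66 s, if anything falls off the work surface, if the arm or the gripper's body presses on something with over 40 N, if the wrist force passes 120 N, or if a joint passes its speed limit or range.

### The arm

A 6-joint arm with a two-finger parallel gripper is mounted at the origin on a cart in front of the work surface, level with it; the furniture and walls round the work are solid. World frame = base frame: x ahead of the robot, y to its left, z up, the work surface at z = 0. Lengths are in mm, angles in rad, forces in N, time in s.
With the tool pointing down it reaches from about 300 to 1000 mm from the base axis. Payload 5.1 kg.
Tool frame: the origin (TCP) lies on the centre line of the jaws, within the pads' length; the fingertips stand 17 mm ahead of it and the grasp point (between the pads) lies 2 mm behind it (env.nose_length is the z of the fingertips in the tool frame, in mm); z points along the fingers, y is the line along which they close (so a half turn about z gives the same grasp; the last joint's range is limited). The gripper opens to 95 mm and grips with 3 to 60 N. Pads are 20 mm wide; open, the fingers measure 119 mm over their backs; the gripper's body (75 mm by 180 mm) begins 59 mm behind the grasp point.
Start: joints at [1.101, 0.124, 1.65, -0, 1.367, -0.083], TCP at [245.217, 601.958, 231.656] pointing down, gripper open.
Joint ranges: [-2.61, 2.61], [-1.02, 2.33], [0.03, 2.71], [-1.35, 4.49], [0.32, 2.68], [-2.91, 2.91]. Speed limits (rad/s): [2.57, 2.57, 3.14, 3.14, 3.14, 3.14].

### API

Orientations are given as a unit quaternion [x, y, z, w].
In Python, from station import env gives the robot as it stands.
- The arm moves only by the shell command python3 -m creep 'ROWS' [OPENING] [FORCE]. ROWS is JSON, a list of rows, each a list of 2 entries, a list of its own where there are three numbers: the shift along the tool's x, y, z normalised to -1 to 1, where 1 is 0.15 m, then the turn, a rotation vector about the tool's x, y, z normalised to -1 to 1, where 1 is 45 degrees. In form: [[[x, y, z], [rx, ry, rz]], ...]. A call has 1 to 8 rows; each row shifts and turns the commanded pose from where the row before left it, along the tool's axes as they then stand; what a row does not reach is not made up. A row lasts 1/10 s, in which the tool goes at most 50 mm and 8.59 degrees, less where a joint would pass 70% of its speed; a pose out of reach is approached as far as the arm can. A call with a number of a shift or a turn outside -1 to 1 is refused whole. A call with a gripper value outside its range is refused whole. OPENING is the opening, from -1 (shut) to 1 (fully open), set as the call begins (- or left out, the last holds). The fingers move at their own pace and stop on an object; FORCE is the grip in N (left out, the last holds). Time passes only in rows, so rows that do not move let the fingers close. It gives the time, the measured TCP pose, the force, the opening and the grip force at its end, in the units of the state.
- env.sense(): the state, without advancing time (a new reading comes with each control period).
- env.read_camera(name): name is "scene" or "top" or "wrist"; returns a dict with "image" (384x512x3 uint8, red, green, blue), "z_map" (384x512 float32, mm along the optical axis (not along the pixel's ray), 0 where there is no reading), "K" (3x3 intrinsics, pixels), "k1" (the pictures are not rectified: a ray, as slopes to the right and down, at radius r is drawn at 1 + k1 r^2 times it, then the intrinsics apply), "rvec" (rotation vector, rad) and "tvec" (3), from world to camera coordinates, as OpenCV has them. Camera axes: x right, y down, z forward; pixel columns grow to the right and rows downward; lengths in mm; the calibration is good to about 2 mm. A picture is of the moment at which its call begins.
- env.sign_off(): hands the job in; it is judged then, once.
The state is a dict: "clock": time; "joint_pos": joint angles; "qd": joint speeds; "joint_efforts": joint torques, N m; "eef_pos": TCP position; "tcp_rot": TCP orientation; "ft_force": force on the tool from outside, world axes, zero at the start; "ft_torque": the same for the moment, N m; "gripper_width": opening from 0.0 (shut) to 1.0 (fully open); "grip_force": force on a finger pad.
Only numpy, scipy, OpenCV 4.12 (cv2) and the standard library are available. Lean on these libraries where they do the work, as an engineer would, in place of code of your own. Each camera call takes 0.05 s, during which the arm holds its last target. There are 200 camera calls.

## Working session

There is one attempt and no reset: what is moved stays moved. The work goes in short steps, Python scripts to look and compute and a shell command to move; the robot and the scene stay as the last step left them, time stands still between calls to the robot, and variables do not carry over. Pictures are saved under pics/ and viewed, at most 10 in all, crops included, and the job is handed in when it is done.

```bash
ls; mkdir -p pics; cat > h.py <<'E'
import numpy as np, cv2
from scipy.spatial.transform import Rotation as R
from station import env
def cam(n):
    c=env.read_camera(n); c['R']=cv2.Rodrigues(np.array(c['rvec'],float))[0]; c['t']=np.array(c['tvec'],float).ravel(); return c
def cloud(c):
    h,w=c['z_map'].shape; K=np.array(c['K']); u,v=np.meshgrid(np.arange(w),np.arange(h))
    p=np.stack([u,v],-1).reshape(-1,1,2).astype(float)
    r=cv2.undistortPoints(p,K,np.array([c['k1'],0,0,0,0.])).reshape(h,w,2)
    z=c['z_map'].astype(float); P=np.dstack([r[...,0]*z,r[...,1]*z,z])
    return (P-c['t'])@c['R']
def ray(c,px,zw):
    r=cv2.undistortPoints(np.array(px,float).reshape(-1,1,2),np.array(c['K']),np.array([c['k1'],0,0,0,0.])).reshape(-1,2)
    d=np.c_[r,np.ones(len(r))]@c['R']; o=-c['R'].T@c['t']
    return o+d*((zw-o[2])/d[:,2])[:,None]
E
python3 - <<'E'
from h import *
s=env.sense(); print(s)
for n in('top','scene'):
    c=cam(n); cv2.imwrite(f'pics/{n}0.png',cv2.resize(c['image'][...,::-1],(800,600),interpolation=cv2.INTER_CUBIC)); np.savez(f'{n}0.npz',**c); print(n,-c['R'].T@c['t'],c['R'][2],c['k1'],(c['z_map']>0).mean())
E
```

```text
pics
{'clock': 0.0, 'joint_pos': array([ 1.10141222e+00,  1.24483343e-01,  1.65166769e+00, -3.61201991e-07,
        1.36747880e+00, -8.26019891e-02]), 'qd': array([-0.00124019,  0.00127706, -0.00107175,  0.00076872,  0.00129292,
       -0.00050124]), 'joint_efforts': array([ 1.01989262e-03, -4.17589045e+01, -3.59941256e+01,  7.75434310e-02,
        4.89225250e-02, -1.45307808e-04]), 'eef_pos': array([244.94167687, 601.43291836, 230.40482103]), 'tcp_rot': array([ 1.92187700e-01,  9.81357657e-01, -9.80089264e-04, -2.77398079e-04]), 'ft_force': array([-0.41643582, -0.17391105, -0.22214992]), 'ft_torque': array([0.00252753, 0.00655021, 0.00690411]), 'grip_force': 0.0, 'gripper_width': 0.9976785155097861}
top [ 480.04951682   22.47620091 1527.27943114] [ 0.0631381  -0.02489774 -0.99769418] -0.16332598723221908 0.99627685546875
scene [ -540.18001532 -1110.08369256  1055.14507082] [ 0.59011693  0.59244847 -0.54842211] 0.04924777858685542 0.9959665934244791
```

View pics/top0.png

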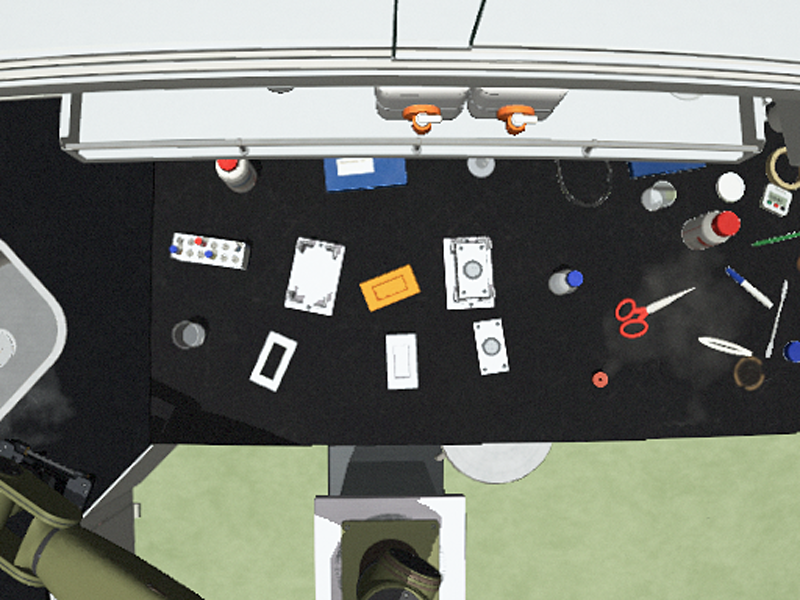

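View pics/scene0.png

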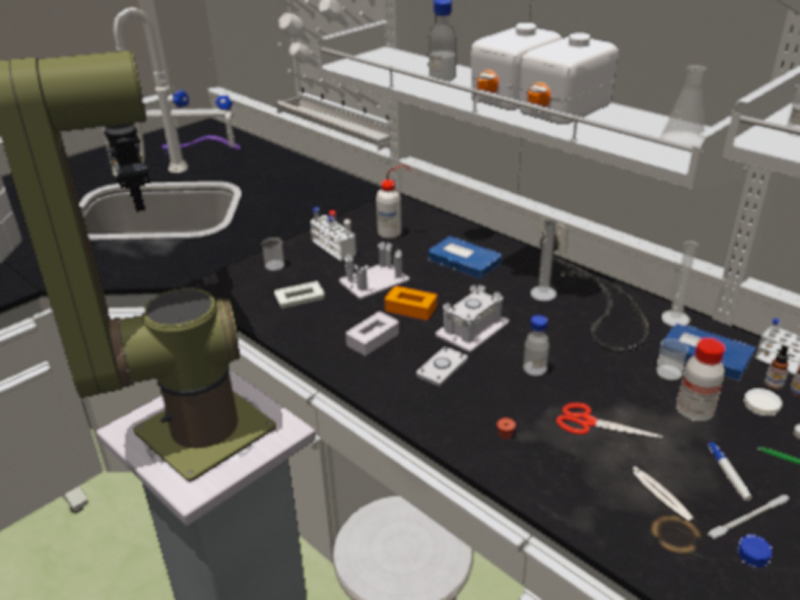

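The top view (800x600) shows the empty nest at (315,275) and the taken nest at (469,272). The frame is at (273,361), the cover with boss at (491,347), and the tube rack, beaker and bottle at (210,250), (188,333) and (567,280). Two blocks have a trough: the silvery one at (401,361) and the orange one at (390,287). The cell body is the silvery aluminium one; the orange look-alike stays where it is.

```bash
cat > seg.py <<'E'
from h import *
def load(n): return dict(np.load(n))
def rect(P,m):
    q=P[m][:,:2].astype(np.float32)
    (cx,cy),(w,h),a=cv2.minAreaRect(q)
    if w<h: w,h,a=h,w,a+90
    return np.round([cx,cy,w,h,(a+90)%180-90],1)
E
python3 - <<'E'
from seg import *
T=load('top0.npz');S=load('scene0.npz');A=cloud(T);B=cloud(S)
D={'nest':(315,275),'done':(469,272),'frame':(273,361),'body':(401,361),'cover':(491,347),'orange':(390,287)}
for k,(u,v) in D.items():
    c=A[int(v*.64),int(u*.64)]
    if k=='frame': c=A[int(v*.64),int(u*.64)]
    for nm,P in(('top',A),('scene',B)):
        near=(np.hypot(P[...,0]-c[0],P[...,1]-c[1])<(95 if k in('nest','done') else 72))
        z=P[...,2][near]; hi=near&(P[...,2]>(6 if k not in('frame','cover') else 6))
        n,l,st,ce=cv2.connectedComponentsWithStats(hi.astype(np.uint8))
        if n<2: print(k,nm,'none'); continue
        i=1+np.argmax(st[1:,4]); m=l==i
        print(k,nm,c.round(),'rect',rect(P,m),'ztop',np.percentile(P[...,2][m],[10,50,90,98]).round(1),'bench',np.percentile(z,5).round(1))
# enlarged crop
c=T['image'][155:260,140:345,::-1]
cv2.imwrite('pics/crop0.png',cv2.resize(c,(800,410),interpolation=cv2.INTER_CUBIC))
E
```

```text
nest top [618. 155.   6.] rect [615.7 154.2 154.2 103.6 -11.8] ztop [ 7.6 11.3 65.7 80.2] bench -4.0
nest scene [618. 155.   6.] rect [620.2 152.9 180.4 111.3 -10.7] ztop [ 8.4 16.1 70.2 78.7] bench -1.2
done top [ 617. -163.   76.] rect [ 6.216e+02 -1.710e+02  1.561e+02  1.107e+02 -2.000e-01] ztop [ 9.1 68.6 76.4 81. ] bench -3.6
done scene [ 617. -163.   76.] rect [ 617.9 -167.   155.5  112.9    3.1] ztop [10.6 50.9 75.2 80.1] bench -821.3
frame top [437. 245.  -2.] rect [441.3 242.2 112.4  71.9 -24.2] ztop [ 9.4 14.1 18.3 20.9] bench -4.8
frame scene [437. 245.  -2.] rect [438.1 245.  113.4  87.7 -23. ] ztop [ 8.8 13.3 16.8 18.3] bench -3.1
body top [436. -25.  20.] rect [435.8 -20.3 114.3  77.1   5.2] ztop [12.2 33.7 38.7 41.7] bench -3.5
body scene [436. -25.  20.] rect [434.8 -28.3 117.3  69.3   2.4] ztop [11.9 30.5 37.5 40.5] bench -551.3
cover top [ 464. -216.   14.] rect [ 465.6 -215.4  119.6   68.6   11.9] ztop [ 8.6 13.  18.  21.3] bench -4.2
cover scene [ 464. -216.   14.] rect [ 463.4 -212.9  118.7   71.3    6.9] ztop [ 9.1 13.3 17.9 20.3] bench -2.9
orange top [593.  -3.  16.] rect [ 5.954e+02 -4.000e-01  1.170e+02  7.710e+01 -6.690e+01] ztop [11.8 33.5 39.2 42.1] bench -4.2
orange scene [593.  -3.  16.] rect [585.6  -4.7 114.4  72.4 -68.2] ztop [12.2 30.4 37.7 40.1] bench -1.6
```

View pics/crop0.png

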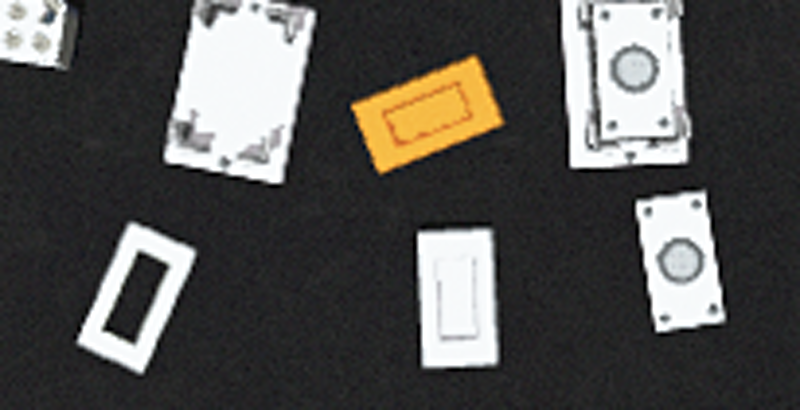

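The enlarged crop shows the nest empty at about (240,90). The plain silvery block with the trough at (457,298) is the cell body, since the other trough block at (428,115) is orange. The frame is at (136,298) and the cover at (680,260). I'm moving above the body now.

```bash
python3 -m creep '[[[-0.19,-0.24,0],[0,0,0]],[[-0.2,-0.24,0],[0,0,0]],[[-0.2,-0.24,0],[0,0,0]],[[-0.2,-0.24,0],[0,0,0]],[[-0.2,-0.24,0],[0,0,0]],[[-0.2,-0.24,0],[0,0,0]],[[-0.2,-0.24,0],[0,0,0]],[[-0.2,-0.24,0],[0,0,0]]]' 1 30
python3 -m creep '[[[-0.2,-0.24,0],[0,0,0]],[[-0.2,-0.24,0],[0,0,0]],[[-0.2,-0.24,0],[0,0,0]],[[-0.2,-0.24,0],[0,0,0]],[[-0.19,-0.24,0],[0,0,0]],[[0,0,0],[0,0,-0.18]],[[0,0,0],[0,0,-0.18]],[[0,0,0],[0,0,-0.18]]]'
python3 - <<'E'
from h import *
s=env.sense(); Rt=R.from_quat(s['tcp_rot']).as_matrix(); print(s['eef_pos'],Rt.round(3),s['clock'])
c=cam('wrist'); o=-c['R'].T@c['t']; print('cam in tool',Rt.T@(o-s['eef_pos']),(Rt.T@c['R'].T).round(3)); np.savez('w1.npz',**c)
cv2.imwrite('pics/w1.png',c['image'][...,::-1])
E
```

```text
clock: 0.9
eef_pos: [357.3, 243.4, 231.3]
tcp_rot: [0.192, 0.981, -0.0, 0.0]
ft_force: [-0.4, 0.2, 0.5]
gripper_width: 1.002
grip_force: 0.0
clock: 1.7
eef_pos: [426.8, 21.8, 231.1]
tcp_rot: [-0.021, 1.0, 0.0, -0.0]
ft_force: [-0.8, -0.0, -0.1]
gripper_width: 1.0
grip_force: 0.0
[426.83380049  21.84002206 231.11634931] [[-0.999 -0.041 -0.001]
 [-0.041  0.999  0.   ]
 [ 0.001  0.    -1.   ]] 1.7
cam in tool [  76.0932949     1.73898158 -152.83695974] [[-0.001 -0.963 -0.27 ]
 [ 1.    -0.001 -0.   ]
 [ 0.    -0.27   0.963]]
```

View pics/w1.png

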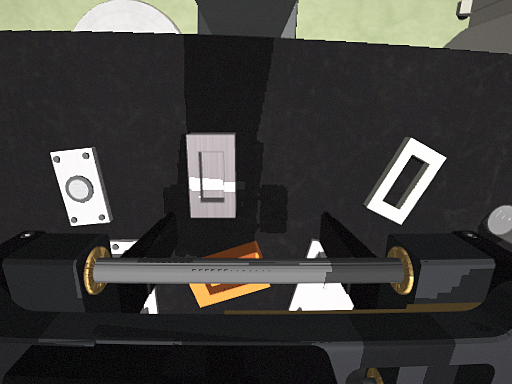

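The wrist view shows the grey body at corners (186,133), (235,133), (236,218), (191,218). The cover is at (80,187) and the frame at (406,180). I'll measure all three from here.

```bash
cat > meas.py <<'E'
from seg import *
def comp(c,seed,zlo,zhi):
    P=cloud(c); P[...,2]=cv2.medianBlur(P[...,2].astype(np.float32),5)
    m=((P[...,2]>zlo)&(P[...,2]<zhi)).astype(np.uint8)
    n,l=cv2.connectedComponents(m); i=l[seed[1],seed[0]]
    if i==0: print('seed miss',P[seed[1],seed[0]]); return None
    m=(l==i); return P,m
def top(c,seed,zlo,zhi):
    r=comp(c,seed,zlo,zhi)
    if r is None: return
    P,m=r; zt=np.median(P[...,2][m]); 
    v,u=np.nonzero(m); X=ray(c,np.c_[u,v],zt)
    (cx,cy),(w,h),a=cv2.minAreaRect(X[:,:2].astype(np.float32))
    if w<h: w,h,a=h,w,a+90
    return np.round([cx,cy,zt,w,h,(a+90)%180-90],1)
E
python3 - <<'E'
from meas import *
c=load('w1.npz'); P=cloud(c)
print('bench',np.median(P[100:130,190:240,2]), P[150:160,140:150,2].std())
for k,s,lo,hi in(('body',(211,142),28,45),('cover',(65,165),7,25),('frame',(380,205),9,25)): print(k,top(c,s,lo,hi))
print('cornerbody',ray(c,[(186,133),(235,133),(236,218),(191,218)],35).round(1))
E
```

```text
bench -0.17664528802508994 0.7521939886385746
body [437.3 -23.4  34.7 107.7  60.5   2.2]
cover [ 465.7 -211.    11.9  110.2   63.2    8.3]
frame [438.2 242.7  13.6 109.9  63.7 -24.2]
cornerbody [[382.2 -55.4  35. ]
 [379.8   5.3  35. ]
 [492.4   9.8  35. ]
 [495.  -50.8  35. ]]
```

```bash
python3 -m creep '[[[-0.03,-0.15,0.2],[0,0,0]],[[-0.027,-0.153,0.2],[0,0,0]],[[0,0,0.25],[0,0,0]],[[0,0,0.25],[0,0,0]],[[0,0,0.25],[0,0,0]],[[0,0,0.15],[0,0,0]],[[0,0,0.08],[0,0,0]],[[0,0,0],[0,0,0]]]'
python3 -m creep '[[[0,0,0],[0,0,0]],[[0,0,0],[0,0,0]],[[0,0,0],[0,0,0]],[[0,0,0],[0,0,0]],[[0,0,0],[0,0,0]]]' -1 35
```

```text
clock: 2.55
eef_pos: [435.8, -22.2, 23.0]
tcp_rot: [-0.018, 1.0, 0.0, -0.002]
ft_force: [0.5, 0.3, 0.5]
gripper_width: 1.001
grip_force: 0.0
clock: 3.05
eef_pos: [438.0, -23.1, 25.5]
tcp_rot: [-0.019, 1.0, -0.001, 0.001]
ft_force: [0.6, -3.6, 1.1]
gripper_width: 0.636
grip_force: 1.5
```

```bash
python3 -m creep '[[[0,0,-0.1],[0,0,0]],[[0,0,-0.25],[0,0,0]],[[0,0,-0.3],[0,0,0]],[[0,0,-0.3],[0,0,0]],[[-0.25,0,-0.2],[0,0,0]],[[-0.3,0,-0.1],[0,0,0]],[[-0.3,0,-0.1],[0,0,0]],[[-0.2,0,0],[0,0,0.16]]]'
python3 -m creep '[[[0,0,0],[0,0,0.15]],[[0,0,0],[0,0,0]],[[0,0,0],[0,0,0]]]'
python3 - <<'E'
from meas import *
s=env.sense(); print(s['eef_pos'],s['joint_pos'].round(2))
c=cam('wrist'); np.savez('w2.npz',**c)
cv2.imwrite('pics/w2.png',cv2.resize(c['image'][...,::-1],(800,600),interpolation=cv2.INTER_CUBIC))
E
```

```text
clock: 3.85
eef_pos: [597.9, -16.6, 229.3]
tcp_rot: [0.046, 0.999, -0.0, 0.002]
ft_force: [-0.1, -0.5, -3.4]
gripper_width: 0.628
grip_force: 35.0
clock: 4.15
eef_pos: [593.8, -16.6, 225.8]
tcp_rot: [0.102, 0.995, 0.0, -0.001]
ft_force: [-0.7, -0.3, -3.9]
gripper_width: 0.628
grip_force: 35.0
[593.84158047 -16.56050086 225.84806523] [-0.12  0.01  1.78  0.    1.35 -1.49]
```

View pics/w2.png

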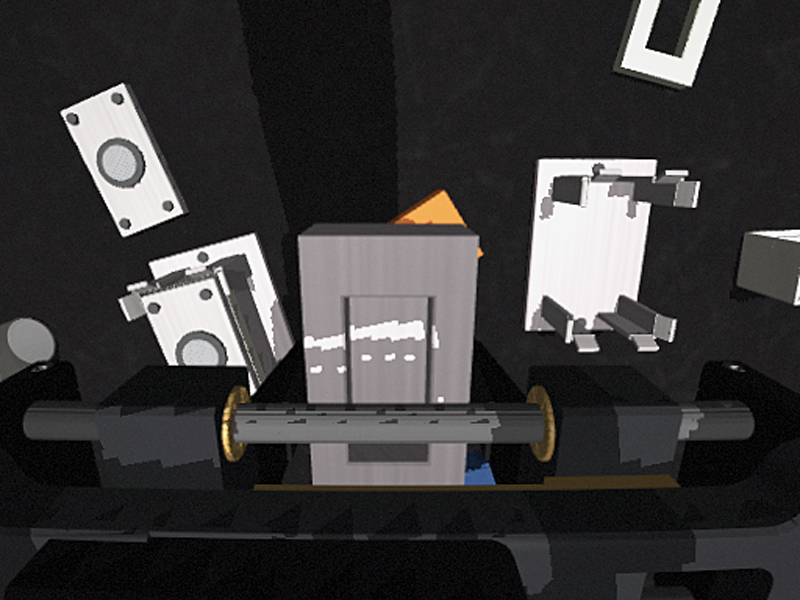

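The view shows the empty nest on the right, with plate corners at (537,160), (656,160) and (527,329) and its guides standing clear. The body hangs straight in the jaws.

```bash
python3 - <<'E'
from meas import *
c=load('w2.npz')
print(top(c,(375,155),5,16))
print(ray(c,np.array([(537,160),(656,160),(527,329)])*.64,10).round(1))
P=cloud(c);T=cloud(load('top0.npz'));S=cloud(load('scene0.npz'))
for nm,Q in(('w',P),('t',T),('s',S)):
    m=(np.hypot(Q[...,0]-617,Q[...,1]-154)<100)&(Q[...,2]>45)&(Q[...,2]<90)
    print(nm,m.sum(),rect(Q,m),Q[m].max(0).round(1))
# held body top
m=(np.hypot(P[...,0]-594,P[...,1]+17)<80)&(abs(P[...,2]-237)<8)
print('held',rect(P,m),np.median(P[m][:,2]))
E
```

```text
[617.4 157.3   9.8 151.7 104.3 -11.3]
[[534.9 122.1  10. ]
 [554.  219.9  10. ]
 [679.7  96.2  10. ]]
w 2010 [617.4 157.4 131.9  83.8 -11. ] [686.9 208.7  81. ]
t 148 [615.3 154.1 133.1  79.3 -11.4] [684.8 202.1  85.3]
s 206 [616.  152.5 135.2  90.4 -10.7] [684.1 204.5  85.5]
held [588.3 -13.8  99.5  77.1 -11.7] 235.0977806756702
```

```bash
python3 -m creep '[[[0.02,0.29,0],[0,0,-0.01]],[[0.02,0.29,0],[0,0,0]],[[0.02,0.29,0],[0,0,0]],[[0.02,0.29,0],[0,0,0]],[[0,0,0.25],[0,0,0]],[[0,0,0.25],[0,0,0]],[[0,0,0.15],[0,0,0]],[[0,0,0],[0,0,0]]]'
python3 - <<'E'
from meas import *
L=[]
for i in range(4):
    c=cam('wrist'); s=env.sense(); L.append(np.r_[s['eef_pos'],R.from_quat(s['tcp_rot']).as_matrix()[:2,1]])
L=np.mean(L,0); print(L[:3],np.degrees(np.arctan2(L[4],L[3]))); np.savez('w3.npz',**c)
cv2.imwrite('pics/w3.png',cv2.resize(c['image'][...,::-1],(800,600),interpolation=cv2.INTER_CUBIC))
E
```

```text
clock: 5.0
eef_pos: [613.6, 155.7, 124.5]
tcp_rot: [0.098, 0.995, -0.001, -0.005]
ft_force: [-0.8, -0.5, -5.8]
gripper_width: 0.633
grip_force: 35.0
[617.5217533  156.1162228  130.38810033] 78.66863112836509
```

View pics/w3.png

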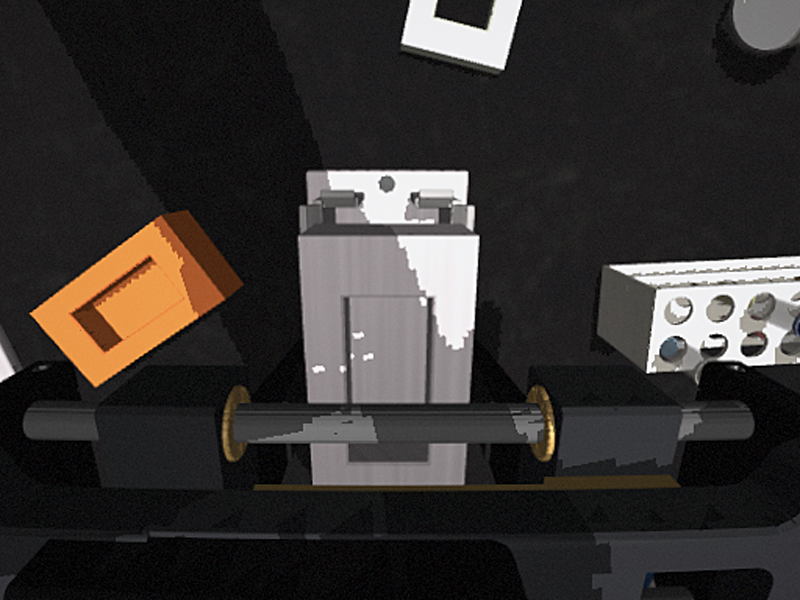

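The body sits over the nest: the plate's near edge spans (307–469,171) and the body spans 299–479, so they are centred and parallel.

```bash
python3 - <<'E'
from meas import *
c=load('w3.npz')
a=ray(c,np.array([(307,171),(469,171)])*.64,10); d=a[1]-a[0]; print(a.round(1),np.linalg.norm(d),np.degrees(np.arctan2(d[1],d[0])))
m=a.mean(0)[:2]; th=np.radians(-11.1); print('centre',m+75*np.array([np.cos(th),np.sin(th)]))
b=ray(c,np.array([(299,235),(479,235)])*.64,138.5)
d=b[1]-b[0]; print(b.round(1),np.linalg.norm(d),'body centre',b.mean(0)[:2]+55*np.array([np.cos(th),np.sin(th)]), np.degrees(np.arctan2(d[1],d[0])))
E
```

```text
[[534.5 124.6  10. ]
 [554.  221.6  10. ]] 98.88648440616281 78.62719920262317
centre [617.85569141 158.64503387]
[[558.3 139.5 138.5]
 [570.3 198.9 138.5]] 60.62972238652247 body centre [618.26884593 158.60520686] 78.6196276654115
```

```bash
python3 -m creep '[[[0,0,0.15],[0,0,0]],[[0,0,0.15],[0,0,0]],[[0,0,0.15],[0,0,0]],[[0,0,0.08],[0,0,0]],[[0,0,0.05],[0,0,0]],[[0,0,0.03],[0,0,0]],[[0,0,0],[0,0,0]],[[0,0,0],[0,0,0]]]'
```

```text
clock: 6.0
eef_pos: [624.0, 156.0, 52.0]
tcp_rot: [0.099, 0.995, 0.0, 0.006]
ft_force: [-16.4, -6.4, 37.9]
gripper_width: 0.628
grip_force: 35.0
```

```bash
python3 - <<'E'
from meas import *
L=[]
for i in range(4):
    c=cam('wrist'); s=env.sense(); L.append(np.r_[s['eef_pos'],s['tcp_rot'],s['ft_force'],s['ft_torque']]); print(L[-1].round(3))
np.savez('w4.npz',**c)
cv2.imwrite('pics/w4.png',cv2.resize(c['image'][...,::-1],(800,600),interpolation=cv2.INTER_CUBIC))
E
```

```text
[ 6.24001e+02  1.55967e+02  5.20250e+01  9.90000e-02  9.95000e-01
  0.00000e+00  6.00000e-03 -1.56110e+01 -7.07900e+00  3.94520e+01
 -1.24300e+00  2.65600e+00 -5.30000e-02]
[ 6.24033e+02  1.55990e+02  5.20630e+01  9.90000e-02  9.95000e-01
  0.00000e+00  6.00000e-03 -1.61750e+01 -7.07900e+00  3.93350e+01
 -1.26500e+00  2.64500e+00 -1.25000e-01]
[ 6.24014e+02  1.55993e+02  5.20530e+01  9.90000e-02  9.95000e-01
  0.00000e+00  6.00000e-03 -1.61680e+01 -6.63100e+00  3.88730e+01
 -1.28300e+00  2.67900e+00 -8.00000e-02]
[ 6.24000e+02  1.55977e+02  5.20300e+01  9.90000e-02  9.95000e-01
  0.00000e+00  6.00000e-03 -1.59040e+01 -6.65900e+00  3.82880e+01
 -1.25600e+00  2.65200e+00 -1.01000e-01]
```

View pics/w4.png

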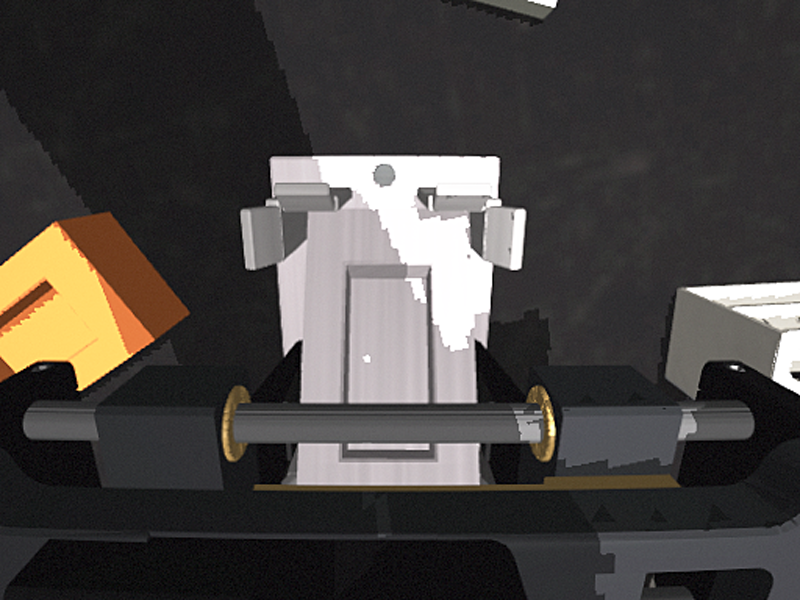

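The body caught in the guides and has pitched in the jaws: its near edge (row 210) hangs low. I'll lift it clear and measure.

```bash
python3 -m creep '[[[0,0,-0.1],[0,0,0]],[[0,0,-0.2],[0,0,0]],[[0,0,-0.2],[0,0,0]],[[0,0,-0.1],[0,0,0]],[[0,0,0],[0,0,0]],[[0,0,0],[0,0,0]],[[0,0,0],[0,0,0]]]'
cat > look.py <<'E'
from meas import *
import sys
n=sys.argv[1]
c=cam('wrist'); s=env.sense(); Rt=R.from_quat(s['tcp_rot']).as_matrix()
print(s['eef_pos'].round(1),'yaw_y',np.degrees(np.arctan2(Rt[1,1],Rt[0,1])).round(2),'zax',Rt[:,2].round(4),'F',s['ft_force'].round(1),'t',s['clock'],'w',s['gripper_width']*95)
np.savez(n+'.npz',**c); cv2.imwrite(f'pics/{n}.png',cv2.resize(c['image'][...,::-1],(800,600),interpolation=cv2.INTER_CUBIC))
P=(cloud(c)-s['eef_pos'])@Rt
np.save(n+'_tool.npy',P)
E
python3 look.py w5; python3 - <<'E'
from meas import *
for n in('w3','w4','w5'):
    if n=='w5': P=np.load('w5_tool.npy')
    else:
        c=load(n+'.npz'); P=cloud(c)
        e,q=((617.5,156.1,130.4),(.098,.995,0,0)) if n=='w3' else ((624,156,52),(.099,.995,0,.006))
        P=(P-np.array(e))@R.from_quat(q).as_matrix()
    m=(abs(P[...,1])<27)&(abs(P[...,1])>17)&(P[...,0]>-5)&(P[...,0]<60)&(P[...,2]<15)&(P[...,2]>-35)
    X=P[m]; A=np.c_[X[:,:2],np.ones(len(X))]
    for _ in range(3):
        k=np.linalg.lstsq(A,X[:,2],rcond=None)[0]; ok=abs(A@k-X[:,2])<3; A=A[ok];X=X[ok]
    print(n,len(X),'slopes deg',np.degrees(k[:2]).round(2),'z0',k[2].round(1),'xmax',X[:,0].max().round(1), 'y',X[:,1].min().round(1),X[:,1].max().round(1))
E
```

```text
clock: 6.9
eef_pos: [616.2, 156.1, 125.9]
tcp_rot: [0.099, 0.995, -0.0, -0.002]
ft_force: [0.6, -0.1, -3.6]
gripper_width: 0.633
grip_force: 35.0
[616.2 156.  125.7] yaw_y 78.64 zax [-3.9e-03 -6.0e-04 -1.0e+00] F [-0.3  0.7 -3.2] t 6.95 w 60.0664015866393
w3 3643 slopes deg [0.02 0.  ] z0 -10.3 xmax 55.0 y -27.0 27.0
w4 4198 slopes deg [30.36  0.1 ] z0 -22.1 xmax 59.9 y -27.0 27.0
w5 4133 slopes deg [34.06  0.12] z0 -21.5 xmax 59.9 y -27.0 27.0
```

The body has pitched about 30° in the grip, near end down, so the far end snagged on its guide. I'll set it back on clear bench to level it and regrasp, and meanwhile refine the nest's pose from the guide faces.

```bash
python3 -m creep '[[[0,0,-0.2],[0,0,0]],[[0.26,-0.15,0],[0,0,0]],[[0.26,-0.15,0],[0,0,0]],[[0.26,-0.15,0],[0,0,0]],[[0.26,-0.14,0.1],[0,0,0]],[[0,0,0.25],[0,0,0]],[[0,0,0.25],[0,0,0]],[[0,0,0],[0,0,0]]]'
python3 look.py w6
python3 - <<'E'
from meas import *
c=load('w2.npz');P=cloud(c)
th=np.radians(-11.1);u=np.array([np.cos(th),np.sin(th)]);v=np.array([-u[1],u[0]])
m=(np.hypot(P[...,0]-617,P[...,1]-157)<105)&(P[...,2]>18)&(P[...,2]<64)
X=P[m]; d=X[:,:2]-[617.4,157.2]; a=d@u;b=d@v
print(len(a)); 
for nm,q in(('x',a),('y',b)):
    h,e=np.histogram(q,np.arange(-80,81,2)); print(nm,[(int(x),int(n)) for x,n in zip(e,h) if n>5])
E
```

```text
clock: 7.75
eef_pos: [441.2, 99.5, 62.0]
tcp_rot: [0.099, 0.995, -0.001, -0.007]
ft_force: [-1.4, 0.6, -3.9]
gripper_width: 0.63
grip_force: 35.0
[443.8  99.8  64.9] yaw_y 78.64 zax [-8.3e-03 -9.0e-04 -1.0e+00] F [ 0.1  0.7 -3.4] t 7.8 w 59.929206746291925
1477
x [(-64, 15), (-62, 62), (-60, 57), (-58, 54), (-56, 56), (-54, 67), (-52, 65), (-50, 61), (-48, 62), (-46, 66), (-44, 62), (-42, 11), (38, 45), (40, 75), (42, 58), (44, 48), (46, 58), (48, 53), (50, 55), (52, 49), (54, 104), (56, 228), (58, 41), (60, 12)]
y [(-38, 420), (-36, 75), (-34, 14), (-32, 11), (-26, 6), (-24, 7), (-22, 8), (-20, 11), (-18, 15), (-16, 10), (12, 68), (14, 102), (16, 21), (18, 17), (20, 16), (22, 20), (24, 19), (26, 19), (28, 18), (30, 244), (32, 323), (34, 11)]
```

```bash
python3 -m creep '[[[0,0,0.06],[0,0,0]],[[0,0,0.06],[0,0,0]],[[0,0,0.04],[0,0,0]],[[0,0,0.04],[0,0,0]],[[0,0,0.03],[0,0,0]],[[0,0,0.02],[0,0,0]],[[0,0,0.02],[0,0,0]],[[0,0,0],[0,0,0]]]' - 8
python3 look.py w7; cat > pitch.py <<'E'
import numpy as np,sys
P=np.load(sys.argv[1]+'_tool.npy')
m=(abs(P[...,1])<27)&(abs(P[...,1])>17)&(P[...,0]>-5)&(P[...,0]<48)&(P[...,2]<15)&(P[...,2]>-35)
X=P[m]; A=np.c_[X[:,:2],np.ones(len(X))]
for _ in range(3):
    k=np.linalg.lstsq(A,X[:,2],rcond=None)[0]; ok=abs(A@k-X[:,2])<3; A=A[ok];X=X[ok]
print('pitch deg',np.degrees(np.arctan(k[0])).round(2),'z0',k[2].round(1))
E
python3 pitch.py w7
```

```text
clock: 8.6
eef_pos: [446.6, 100.3, 27.1]
tcp_rot: [0.099, 0.995, 0.0, -0.001]
ft_force: [3.1, 0.5, -0.7]
gripper_width: 0.633
grip_force: 8.0
[446.4 100.3  27.1] yaw_y 78.63 zax [-1.7e-03  2.0e-04 -1.0e+00] F [ 1.6  0.5 -0.6] t 8.65 w 60.057855412917405
pitch deg 11.45 z0 -18.7
```

```bash
python3 -m creep '[[[0,0,0.02],[0,0,0]],[[0,0,0.02],[0,0,0]],[[0,0,0.01],[0,0,0]],[[0,0,0],[0,0,0]],[[0,0,0],[0,0,0]]]' - 4
python3 look.py w8; python3 pitch.py w8
```

```text
clock: 9.15
eef_pos: [446.2, 100.2, 19.4]
tcp_rot: [0.099, 0.995, -0.0, -0.001]
ft_force: [0.2, 0.4, -2.7]
gripper_width: 0.629
grip_force: 4.0
[446.5 100.2  19.6] yaw_y 78.64 zax [-1.5e-03 -1.0e-04 -1.0e+00] F [-0.   1.4 -3.6] t 9.2 w 60.03699097225851
pitch deg 1.66 z0 -17.1
```

```bash
python3 -m creep '[[[0,0,0],[0,0,0]],[[0,0,0],[0,0,0]],[[0,0,-0.02],[0,0,0]],[[0,0,0],[0,0,0]]]' 1
python3 look.py w9; python3 pitch.py w9; python3 - <<'E'
import numpy as np
for n in('w9','w5'):
    P=np.load(n+'_tool.npy'); m=(abs(P[...,1])<25)&(P[...,2]<-5)&(P[...,2]>-20)&(P[...,0]>0)&(P[...,0]<75)
    x=P[...,0]*m
    rows=[x[:,u].max() for u in np.nonzero(m.sum(0)>20)[0]]
    print(n,'near edge x',np.percentile(rows,[10,50,90]).round(1), 'y', np.percentile(P[...,1][(abs(P[...,1])<40)&(P[...,2]<-5)&(P[...,2]>-20)&(P[...,0]>10)&(P[...,0]<45)],[0.5,99.5]).round(1))
E
```

```text
clock: 9.6
eef_pos: [447.9, 100.3, 24.0]
tcp_rot: [0.099, 0.995, 0.0, 0.001]
ft_force: [0.1, -0.6, -0.1]
gripper_width: 0.91
grip_force: 0.0
[447.8 100.3  23.8] yaw_y 78.64 zax [ 1.3e-03  1.0e-04 -1.0e+00] F [0.2 0.7 0.3] t 9.65 w 90.41576169798711
pitch deg -0.2 z0 -10.8
w9 near edge x [56.3 56.4 56.5] y [-28.4  31.3]
w5 near edge x [26.2 28.4 29.7] y [-35.8  38.8]
```

```bash
python3 -m creep '[[[0.009,0,0],[0,0,0]],[[0,0,0],[0,0,0]],[[0,0,0],[0,0,0]],[[0,0,0],[0,0,0]],[[0,0,0],[0,0,0]],[[0,0,0],[0,0,0]]]' -1 55
python3 -m creep '[[[0,0,-0.17],[0,0,0]],[[0,0,-0.25],[0,0,0]],[[0,0,-0.25],[0,0,0]],[[-0.26,0.147,0],[0,0,0]],[[-0.26,0.147,0],[0,0,0]],[[-0.26,0.147,0],[0,0,0]],[[-0.25,0.147,0],[0,0,0]],[[0,0,0],[0,0,0]]]'
python3 -m creep '[[[0,0,0],[0,0,0]],[[0,0,0],[0,0,0]],[[0,0,0],[0,0,0]]]'
python3 look.py wa; python3 pitch.py wa;  python3 - <<'E'
from meas import *
c=load('wa.npz')
P=np.load('wa_tool.npy'); m=(abs(P[...,1])<25)&(P[...,2]<-5)&(P[...,2]>-15)&(P[...,0]>0)&(P[...,0]<75)
print([np.percentile([ (P[...,0]*m)[:,u].max() for u in np.nonzero(m.sum(0)>20)[0]],50)])
print(top(c,(239,115),5,15))
E
```

```text
clock: 10.25
eef_pos: [445.8, 100.4, 23.1]
tcp_rot: [0.099, 0.995, -0.0, -0.0]
ft_force: [-0.3, 0.4, -0.3]
gripper_width: 0.625
grip_force: 55.0
clock: 11.05
eef_pos: [617.8, 157.5, 121.3]
tcp_rot: [0.099, 0.995, 0.0, -0.0]
ft_force: [0.3, -0.2, -3.3]
gripper_width: 0.625
grip_force: 55.0
clock: 11.35
eef_pos: [613.5, 156.2, 123.4]
tcp_rot: [0.099, 0.995, -0.0, -0.0]
ft_force: [0.6, 1.0, -3.8]
gripper_width: 0.623
grip_force: 55.0
[613.7 156.2 123.7] yaw_y 78.63 zax [-2.e-04 -1.e-04 -1.e+00] F [-0.6  0.1 -3.7] t 11.4 w 59.499584291000765
pitch deg -0.2 z0 -11.2
[np.float64(54.67465506477508)]
[557.7 169.9   9.9 100.7  27.9  78.6]
```

```bash
python3 -m creep '[[[-0.01,0,0.03],[0,0,0]],[[-0.009,0,0.03],[0,0,0]],[[0,0,0.02],[0,0,0]],[[0,0,0],[0,0,0]],[[0,0,0],[0,0,0]],[[0,0,0],[0,0,0]]]'
python3 -m creep '[[[0,0,0],[0,0,0]],[[0,0,0],[0,0,0]]]'
```

```text
clock: 12.0
eef_pos: [617.6, 156.0, 111.8]
tcp_rot: [0.099, 0.995, 0.0, 0.0]
ft_force: [-0.7, 0.7, -2.9]
gripper_width: 0.629
grip_force: 55.0
clock: 12.2
eef_pos: [617.6, 156.0, 111.8]
tcp_rot: [0.099, 0.995, 0.0, 0.0]
ft_force: [-0.9, -0.3, -2.8]
gripper_width: 0.626
grip_force: 55.0
```

```bash
python3 -m creep '[[[0.006,0,0.02],[0,0,0]],[[0,0,0.02],[0,0,0]],[[0,0,0.02],[0,0,0]],[[0,0,0.02],[0,0,0]],[[0,0,0.02],[0,0,0]],[[0,0,0.02],[0,0,0]],[[0,0,0],[0,0,0]],[[0,0,0],[0,0,0]]]'
python3 look.py wb;  python3 pitch.py wb
```

```text
clock: 13.0
eef_pos: [616.6, 156.1, 93.5]
tcp_rot: [0.099, 0.995, -0.0, -0.0]
ft_force: [-0.4, 0.4, -4.2]
gripper_width: 0.624
grip_force: 55.0
[616.7 156.1  93.8] yaw_y 78.64 zax [ 2.e-04  0.e+00 -1.e+00] F [ 0.6  0.  -2.8] t 13.05 w 59.65241175830177
pitch deg -0.22 z0 -11.2
```

```bash
python3 -m creep '[[[0,0,0.02],[0,0,0]],[[0,0,0.02],[0,0,0]],[[0,0,0.02],[0,0,0]],[[0,0,0.02],[0,0,0]],[[0,0,0],[0,0,0]]]'
```

```text
clock: 13.55
eef_pos: [616.1, 156.0, 80.8]
tcp_rot: [0.099, 0.995, -0.0, -0.001]
ft_force: [-0.1, -0.1, -3.0]
gripper_width: 0.628
grip_force: 55.0
```

```bash
python3 -m creep '[[[0,0,0.03],[0,0,0]],[[0,0,0.04],[0,0,0]],[[0,0,0.04],[0,0,0]],[[0,0,0.04],[0,0,0]],[[0,0,0.04],[0,0,0]],[[0,0,0.04],[0,0,0]],[[0,0,0.02],[0,0,0]],[[0,0,0],[0,0,0]]]'
python3 look.py wc;  python3 pitch.py wc
```

```text
clock: 14.35
eef_pos: [616.2, 156.0, 43.3]
tcp_rot: [0.099, 0.995, -0.0, -0.001]
ft_force: [-0.3, -0.4, -3.4]
gripper_width: 0.627
grip_force: 55.0
[616.5 156.1  43.9] yaw_y 78.64 zax [-5.e-04 -1.e-04 -1.e+00] F [ 0.4 -0.  -2.5] t 14.4 w 59.8534533742258
pitch deg -0.16 z0 -11.0
```

```bash
python3 -m creep '[[[0,0,0.03],[0,0,0]],[[0,0,0.02],[0,0,0]],[[0,0,0.01],[0,0,0]],[[0,0,0.007],[0,0,0]],[[0,0,0],[0,0,0]],[[0,0,0],[0,0,0]]]'
```

```text
clock: 15.0
eef_pos: [616.7, 156.1, 34.2]
tcp_rot: [0.099, 0.995, 0.0, 0.0]
ft_force: [0.1, 0.9, -3.9]
gripper_width: 0.626
grip_force: 55.0
```

```bash
python3 -m creep '[[[0,0,0.007],[0,0,0]],[[0,0,0],[0,0,0]],[[0,0,0],[0,0,0]]]'
```

```text
clock: 15.3
eef_pos: [616.8, 156.1, 33.2]
tcp_rot: [0.099, 0.995, 0.0, 0.0]
ft_force: [1.0, 0.2, -3.1]
gripper_width: 0.63
grip_force: 55.0
```

```bash
python3 -m creep '[[[0,0,0],[0,0,0]],[[0,0,0],[0,0,0]],[[0,0,0],[0,0,0]],[[0,0,0],[0,0,0]],[[0,0,-0.05],[0,0,0]],[[0,0,-0.1],[0,0,0]],[[0,0,-0.25],[0,0,0]],[[0,0,-0.25],[0,0,0]]]' 1
python3 -m creep '[[[0,0,-0.3],[0,0,0]],[[0,0,-0.3],[0,0,0]],[[0.2,0,0],[0,0,0.14]],[[0.2,0,0],[0,0,0.14]],[[0,0,0],[0,0,0]],[[0,0,0],[0,0,0]]]'
python3 look.py wd; python3 - <<'E'
from meas import *
c=load('wd.npz');P=cloud(c)
m=(np.hypot(P[...,0]-617,P[...,1]-157)<60)&(P[...,2]>38)&(P[...,2]<52)
print(m.sum(),rect(P,m),np.median(P[m][:,2]))
E
```

```text
clock: 16.1
eef_pos: [616.2, 156.1, 132.1]
tcp_rot: [0.099, 0.995, -0.0, -0.0]
ft_force: [1.2, 0.9, 0.2]
gripper_width: 1.004
grip_force: 0.0
clock: 16.7
eef_pos: [558.7, 171.3, 222.1]
tcp_rot: [0.207, 0.978, 0.0, 0.001]
ft_force: [0.0, 0.4, -1.1]
gripper_width: 0.998
grip_force: 0.0
[559.1 171.1 221.7] yaw_y 66.1 zax [ 1.9e-03  2.0e-04 -1.0e+00] F [ 0.1  0.3 -1. ] t 16.75 w 94.83168789504931
2679 [617.8 159.8 111.9  73.4 -14.3] 44.6592340968623
```

View pics/wd.png

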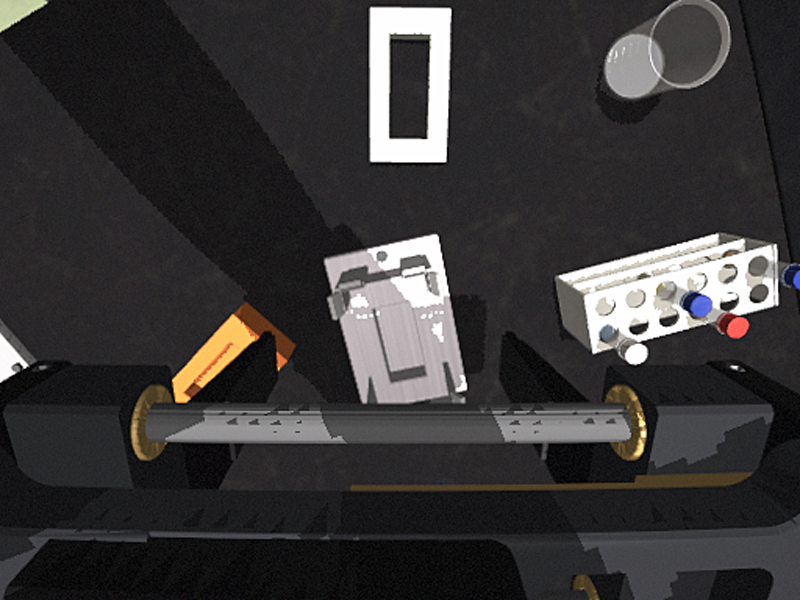

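The body is home in the nest, square between the guides at about (395,330), and its top measures 44.7 mm. The frame is at (410,85) and parallel to the tool, so I'll measure it.

```bash
python3 - <<'E'
from meas import *
c=load('wd.npz')
r=top(c,(242,50),8,22); print(r)
e=np.array([559.1,171.1]);y=np.radians(66.1); Y=np.array([np.cos(y),np.sin(y)]);X=-np.array([Y[1],-Y[0]])
d=r[:2]-e; print('tool dx,dy mm',d@X,d@Y,'norm',d@X/150,d@Y/150)
E
```

```text
[439.2 244.   13.6 109.9  59.8 -24.1]
tool dx,dy mm 139.15387090884022 18.072637081672283 norm 0.9276924727256014 0.12048424721114856
```

```bash
python3 -m creep '[[[0.29,0.035,0.1],[0,0,0]],[[0.29,0.035,0.1],[0,0,0]],[[0.29,0.035,0.1],[0,0,0]],[[0.058,0.005,0.2],[0,0,0]],[[0,0,0.25],[0,0,0]],[[0,0,0.25],[0,0,0]],[[0,0,0.2],[0,0,0]],[[0,0,0.08],[0,0,0]]]'
python3 -m creep '[[[0,0,0.02],[0,0,0]],[[0,0,0],[0,0,0]],[[0,0,0],[0,0,0]]]'
cat > near.py <<'E'
import numpy as np,sys
P=np.load(sys.argv[1]+'_tool.npy'); lo,hi=float(sys.argv[2]),float(sys.argv[3])
m=(abs(P[...,1])<24)&(P[...,2]<hi)&(P[...,2]>lo)&(P[...,0]>20)&(P[...,0]<75)
print('near edge',np.percentile([(P[...,0]*m)[:,u].max() for u in np.nonzero(m.sum(0)>8)[0]],[10,50,90]).round(1),'z',np.median(P[...,2][m]).round(1))
m=(abs(P[...,1])<40)&(P[...,2]<hi)&(P[...,2]>lo)&(P[...,0]>42)&(P[...,0]<52); print('y',np.percentile(P[...,1][m],[1,99]).round(1))
E
python3 look.py we; python3 near.py we 0 12
```

```text
clock: 17.55
eef_pos: [436.7, 241.7, 25.4]
tcp_rot: [0.208, 0.978, -0.002, -0.002]
ft_force: [-0.4, 0.2, 0.4]
gripper_width: 1.002
grip_force: 0.0
clock: 17.85
eef_pos: [439.8, 243.3, 27.5]
tcp_rot: [0.208, 0.978, 0.001, 0.001]
ft_force: [-0.1, 0.9, 0.2]
gripper_width: 1.0
grip_force: 0.0
[439.8 243.3  27.5] yaw_y 66.04 zax [ 0.0033  0.0014 -1.    ] F [-0.1  0.3  0.8] t 17.9 w 95.11834902386137Traceback (most recent call last):
  File "near.py", line 4, in <module>
    print('near edge',np.percentile([(P[...,0]*m)[:,u].max() for u in np.nonzero(m.sum(0)>8)[0]],[10,50,90]).round(1),'z',np.median(P[...,2][m]).round(1))
                      ~~~~~~~~~~~~~^^^^^^^^^^^^^^^^^^^^^^^^^^^^^^^^^^^^^^^^^^^^^^^^^^^^^^^^^^^^^^^^^^^^^^^^^
    return _quantile_unchecked(
        a, q, axis, out, overwrite_input, method, keepdims, weights)
    return _ureduce(a,
                    func=_quantile_ureduce_func,
    ...<5 lines>...
                    overwrite_input=overwrite_input,
                    method=method)
    r = func(a, **kwargs)
    result = _quantile(arr,
                       quantiles=q,
    ...<2 lines>...
                       out=out,
                       weights=wgt)
    slices_having_nans = np.isnan(arr[-1, ...])
                                  ~~~^^^^^^^^^
IndexError: index -1 is out of bounds for axis 0 with size 0
```

```bash
python3 near.py we 9 19
```

```text
near edge [55.6 55.8 55.9] z 13.7
y [-29.1  29.8]
```

```bash
python3 -m creep '[[[0.006,-0.007,0.02],[0,0,0]],[[0,0,0.02],[0,0,0]],[[0,0,0.012],[0,0,0]],[[0,0,0],[0,0,0]],[[0,0,0],[0,0,0]]]'
python3 -m creep '[[[0,0,0],[0,0,0]],[[0,0,0],[0,0,0]],[[0,0,0],[0,0,0]],[[0,0,0],[0,0,0]],[[0,0,0],[0,0,0]],[[0,0,0],[0,0,0]]]' -1 35
python3 look.py wf; python3 near.py wf 0 12; python3 - <<'E'
from h import *
s=env.sense()['eef_pos'];y=np.radians(66.1); Y=np.array([np.cos(y),np.sin(y)]);X=np.array([-Y[1],Y[0]])
d=np.array([616.6,156.1])-s[:2]; print('tool move now-axes',d@X/150,d@Y/150)
E
```

```text
clock: 18.4
eef_pos: [436.8, 242.1, 17.7]
tcp_rot: [0.208, 0.978, -0.0, -0.0]
ft_force: [-0.3, 0.4, -0.8]
gripper_width: 1.003
grip_force: 0.0
clock: 19.0
eef_pos: [436.9, 242.2, 17.8]
tcp_rot: [0.208, 0.978, 0.0, 0.0]
ft_force: [0.9, 0.4, 0.3]
gripper_width: 0.626
grip_force: 35.0
[436.9 242.2  17.8] yaw_y 66.04 zax [ 1.e-04  1.e-04 -1.e+00] F [ 0.  -0.1 -0.5] t 19.05 w 59.44551022045229
near edge [53.5 53.6 53.7] z 4.1
y [-27.7  31.2]
tool move now-axes -1.327673989157264 -0.03936803796796634
```

```bash
python3 -m creep '[[[0,0,-0.1],[0,0,0]],[[0,0,-0.25],[0,0,0]],[[0,0,-0.3],[0,0,0]],[[0,0,-0.25],[0,0,0]],[[-0.3,-0.01,0],[0,0,0]],[[-0.3,-0.01,0],[0,0,0]],[[-0.3,-0.01,0],[0,0,0]],[[-0.3,-0.01,0],[0,0,0]]]'
python3 -m creep '[[[-0.12,0,0],[0,0,0]],[[0,0,0.05],[0,0,-0.14]],[[0,0,0.05],[0,0,-0.14]],[[0,0,0],[0,0,0]],[[0,0,0],[0,0,0]],[[0,0,0],[0,0,0]],[[0,0,0],[0,0,0]]]'
python3 look.py wg; python3 near.py wg 0 12
```

```text
clock: 19.85
eef_pos: [600.2, 162.6, 152.7]
tcp_rot: [0.208, 0.978, 0.0, -0.0]
ft_force: [0.6, 1.2, -0.5]
gripper_width: 0.631
grip_force: 35.0
clock: 20.55
eef_pos: [615.6, 156.5, 138.4]
tcp_rot: [0.099, 0.995, 0.0, 0.0]
ft_force: [-0.3, 0.1, -0.6]
gripper_width: 0.626
grip_force: 35.0
[615.5 156.4 138.4] yaw_y 78.61 zax [ 9.e-04  1.e-04 -1.e+00] F [ 0.1  0.8 -0.9] t 20.6 w 59.45815386652146
near edge [53.1 53.2 53.3] z 4.1
y [-27.5  31.4]
```

```bash
python3 -m creep '[[[0.002,-0.002,0.05],[0,0,0]],[[0,0,0.06],[0,0,0]],[[0,0,0.06],[0,0,0]],[[0,0,0.03],[0,0,0]],[[0,0,0.02],[0,0,0]],[[0,0,0],[0,0,0]],[[0,0,0],[0,0,0]]]'
```

```text
clock: 21.3
eef_pos: [615.2, 156.1, 104.9]
tcp_rot: [0.099, 0.995, 0.0, 0.0]
ft_force: [0.0, -0.3, -0.3]
gripper_width: 0.627
grip_force: 35.0
```

```bash
python3 -m creep '[[[0,0,0.02],[0,0,0]],[[0,0,0.025],[0,0,0]],[[0,0,0.025],[0,0,0]],[[0,0,0.025],[0,0,0]],[[0,0,0.025],[0,0,0]],[[0,0,0.025],[0,0,0]],[[0,0,0.02],[0,0,0]],[[0,0,0],[0,0,0]]]'
```

```text
clock: 22.1
eef_pos: [614.6, 155.9, 79.3]
tcp_rot: [0.099, 0.995, -0.0, -0.001]
ft_force: [-0.2, 0.4, -0.4]
gripper_width: 0.628
grip_force: 35.0
```

```bash
python3 -m creep '[[[0,0,0.025],[0,0,0]],[[0,0,0.03],[0,0,0]],[[0,0,0.025],[0,0,0]],[[0,0,0.015],[0,0,0]],[[0,0,0],[0,0,0]],[[0,0,0],[0,0,0]]]'
python3 look.py wh; python3 near.py wh 0 12
```

```text
clock: 22.7
eef_pos: [615.0, 156.0, 65.7]
tcp_rot: [0.099, 0.995, -0.0, -0.0]
ft_force: [-0.3, -0.2, -0.4]
gripper_width: 0.627
grip_force: 35.0
[615.2 156.   65.9] yaw_y 78.64 zax [ 2.e-04  0.e+00 -1.e+00] F [-0.1 -0.3 -0.9] t 22.75 w 59.51488165499872
near edge [53.2 53.4 60.3] z 4.3
y [-30.3  34. ]
```

```bash
python3 -m creep '[[[0,0,0.01],[0,0,0]],[[0,0,0.008],[0,0,0]],[[0,0,0],[0,0,0]],[[0,0,0],[0,0,0]]]'
```

```text
clock: 23.15
eef_pos: [615.0, 156.0, 63.0]
tcp_rot: [0.099, 0.995, -0.0, -0.0]
ft_force: [0.4, -0.5, -0.0]
gripper_width: 0.629
grip_force: 35.0
```

```bash
python3 -m creep '[[[0,0,0],[0,0,0]],[[0,0,0],[0,0,0]],[[0,0,0],[0,0,0]],[[0,0,0],[0,0,0]],[[0,0,-0.05],[0,0,0]],[[0,0,-0.15],[0,0,0]],[[0,0,-0.3],[0,0,0]],[[0,0,-0.3],[0,0,0]]]' 1
python3 -m creep '[[[0,0,-0.25],[0,0,0]],[[0.2,-0.2,0],[0,0,0]],[[0.2,-0.2,0],[0,0,0]],[[0,0,0],[0,0,0]],[[0,0,0],[0,0,0]]]'
python3 look.py wi; python3 - <<'E'
from meas import *
c=load('wi.npz');P=cloud(c)
m=(np.hypot(P[...,0]-617,P[...,1]-157)<62)&(P[...,2]>54)&(P[...,2]<62.5)
d=P[m][:,:2]-[617,157]; print(m.sum(),np.percentile(P[m][:,2],[10,50,90]),rect(P,m))
X=P[m]; A=np.c_[X[:,:2],np.ones(len(X))]; print(np.degrees(np.linalg.lstsq(A,X[:,2],rcond=None)[0][:2]))
E
```

```text
clock: 23.95
eef_pos: [614.2, 155.9, 183.8]
tcp_rot: [0.099, 0.995, -0.0, -0.001]
ft_force: [1.0, -0.8, 0.6]
gripper_width: 1.002
grip_force: 0.0
clock: 24.45
eef_pos: [544.1, 108.8, 221.3]
tcp_rot: [0.099, 0.995, 0.0, 0.001]
ft_force: [0.5, -0.8, 0.5]
gripper_width: 1.003
grip_force: 0.0
[544.9 109.1 221.5] yaw_y 78.62 zax [ 1.9e-03  4.0e-04 -1.0e+00] F [-0.3 -0.3 -0. ] t 24.5 w 94.80229271753035
2345 [57.49170724 58.59469529 59.53098763] [609.5 158.1 103.3  72.4 -11. ]
[-0.02131397  0.01304765]
```

View pics/wi.png

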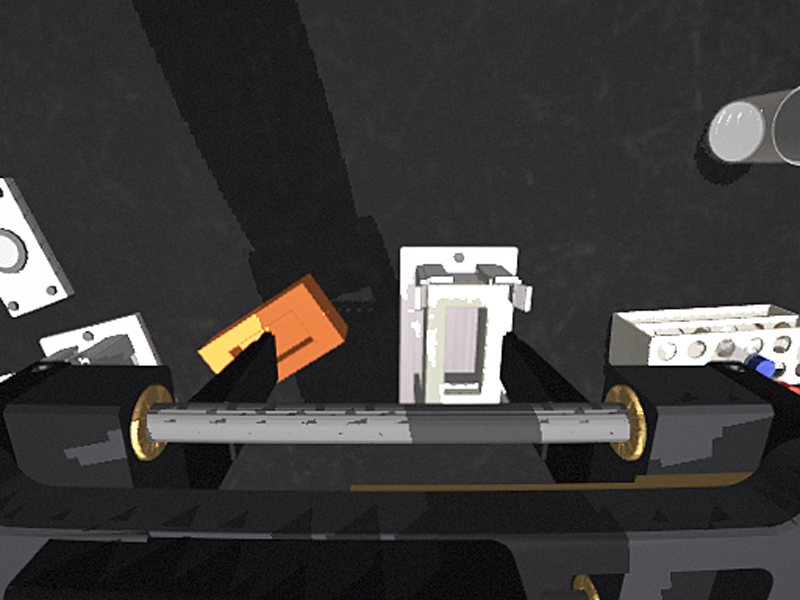

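The frame lies level and square in the nest at (465,340), and its top measures 58.6 mm. On to the cover.

```bash
python3 -m creep '[[[-0.02,-0.29,0],[0,0,0]],[[-0.02,-0.29,0],[0,0,0]],[[-0.02,-0.29,0],[0,0,0]],[[-0.02,-0.29,0],[0,0,0]],[[-0.03,-0.29,0],[0,0,0]],[[-0.03,-0.29,0],[0,0,0]],[[-0.03,-0.26,0],[0,0,0]],[[0,0,0],[0,0,-0.145]]]'
python3 -m creep '[[[0,0,0],[0,0,-0.145]],[[0,0,0],[0,0,-0.145]],[[0,0,0],[0,0,0]],[[0,0,0],[0,0,0]],[[0,0,0],[0,0,0]]]'
python3 look.py wj; python3 - <<'E'
from meas import *
c=load('wj.npz'); e=env.sense()['eef_pos'];q=R.from_quat(env.sense()['tcp_rot']).as_matrix()
P=cloud(c); m=(np.hypot(P[...,0]-465,P[...,1]+212)<75)&(P[...,2]>7)&(P[...,2]<25)
v,u=np.nonzero(m&(P[...,2]<13.5)); print(len(u),u.min(),u.max(),v.min(),v.max())
i=np.argmin(abs(P[...,0]-420)+abs(P[...,1]+218)+0*m); s=(i%512,i//512); print(s,P[s[1],s[0]])
r=top(c,s,7,25); print(r)
d=np.r_[r[:2],0]-e; t=q.T@d; print('tool',t/150)
E
```

```text
clock: 25.3
eef_pos: [511.2, -194.3, 221.2]
tcp_rot: [0.043, 0.999, -0.001, 0.0]
ft_force: [-0.2, -0.3, -0.5]
gripper_width: 0.996
grip_force: 0.0
clock: 25.8
eef_pos: [510.8, -190.0, 220.6]
tcp_rot: [-0.071, 0.997, -0.0, 0.0]
ft_force: [-0.3, -0.5, 0.4]
gripper_width: 1.001
grip_force: 0.0
[ 510.7 -190.   220.6] yaw_y 98.17 zax [ 1.e-04 -0.e+00 -1.e+00] F [ 0.4 -0.5  0.4] t 25.85 w 94.88609867463451
3052 210 258 88 173
(np.int64(235), np.int64(94)) [ 419.81127979 -217.85327711   12.04956387]
[ 466.1 -212.2   12.   107.8   59.9    8.4]
tool [ 0.31523988 -0.10411483  1.47080866]
```

```bash
python3 -m creep '[[[0.16,-0.057,0.15],[0,0,-0.005]],[[0.155,-0.057,0.2],[0,0,0]],[[0,0,0.27],[0,0,0]],[[0,0,0.27],[0,0,0]],[[0,0,0.22],[0,0,0]],[[0,0,0.12],[0,0,0]],[[0,0,0.06],[0,0,0]],[[0,0,0],[0,0,0]]]'
python3 -m creep '[[[0,0,0],[0,0,0]],[[0,0,0],[0,0,0]]]'
python3 look.py wk; python3 near.py wk 9 19
```

```text
clock: 26.65
eef_pos: [465.4, -213.4, 26.0]
tcp_rot: [-0.073, 0.997, 0.001, -0.001]
ft_force: [-0.5, 0.7, 0.4]
gripper_width: 1.001
grip_force: 0.0
clock: 26.85
eef_pos: [467.2, -214.6, 28.8]
tcp_rot: [-0.074, 0.997, -0.001, 0.001]
ft_force: [-0.7, -0.3, -0.1]
gripper_width: 0.999
grip_force: 0.0
[ 467.2 -214.5   28.7] yaw_y 98.44 zax [ 0.0027 -0.0016 -1.    ] F [-0.1 -0.8  0. ] t 26.9 w 94.54518105788993
near edge [54.7 55.1 55.2] z 16.9
y [-26.9  31.5]
```

```bash
python3 -m creep '[[[-0.005,0.004,0.02],[0,0,0]],[[0,0,0.02],[0,0,0]],[[0,0,0.014],[0,0,0]],[[0,0,0],[0,0,0]],[[0,0,0],[0,0,0]]]'
python3 -m creep '[[[0,0,0],[0,0,0]],[[0,0,0],[0,0,0]],[[0,0,0],[0,0,0]],[[0,0,0],[0,0,0]],[[0,0,0],[0,0,0]],[[0,0,0],[0,0,0]]]' -1 50
python3 look.py wl; python3 near.py wl 2 12; python3 - <<'E'
from h import *
s=env.sense();Q=R.from_quat(s['tcp_rot']).as_matrix()
print('tool move',Q.T@(np.array([616.5,156.1,0])-s['eef_pos'])/150)
E
```

```text
clock: 27.4
eef_pos: [466.6, -213.2, 18.8]
tcp_rot: [-0.074, 0.997, 0.0, -0.0]
ft_force: [0.1, 0.5, 0.5]
gripper_width: 1.003
grip_force: 0.0
clock: 28.0
eef_pos: [466.7, -213.3, 19.0]
tcp_rot: [-0.074, 0.997, -0.0, 0.0]
ft_force: [-1.3, 0.4, 0.4]
gripper_width: 0.626
grip_force: 50.0
[ 466.7 -213.3   19. ] yaw_y 98.44 zax [ 1.e-04 -2.e-04 -1.e+00] F [-0.2  0.  -0.1] t 28.05 w 59.4262354948979
near edge [54.7 54.9 55. ] z 7.2
y [-27.4  31. ]
tool move [-1.34937131  2.28924874  0.12642043]
```

```bash
python3 -m creep '[[[0,0,-0.1],[0,0,0]],[[0,0,-0.25],[0,0,0]],[[0,0,-0.3],[0,0,0]],[[0,0,-0.3],[0,0,0]],[[-0.15,0.25,0],[0,0,0]],[[-0.15,0.25,0],[0,0,0]],[[-0.15,0.25,0],[0,0,0]],[[-0.15,0.25,0],[0,0,0]]]'
python3 -m creep '[[[-0.15,0.25,0],[0,0,0]],[[-0.15,0.26,0],[0,0,0]],[[-0.15,0.26,0],[0,0,0]],[[-0.15,0.26,0],[0,0,0]],[[-0.15,0.26,0],[0,0,0]],[[0,0,0],[0,0,0.15]],[[0,0,0],[0,0,0.15]],[[0,0,0],[0,0,0.14]]]'
python3 -m creep '[[[0,0,0.05],[0,0,0]],[[0,0,0.05],[0,0,0]],[[0,0,0.04],[0,0,0]],[[0,0,0],[0,0,0]],[[0,0,0],[0,0,0]],[[0,0,0],[0,0,0]]]'
python3 look.py wm; python3 near.py wm 2 12; python3 - <<'E'
from h import *
s=env.sense();Q=R.from_quat(s['tcp_rot']).as_matrix()
print('tool move',Q.T@(np.array([616.5,156.1,0])-s['eef_pos'])/150)
E
```

```text
clock: 28.85
eef_pos: [534.1, -50.1, 162.8]
tcp_rot: [-0.073, 0.997, -0.0, 0.001]
ft_force: [0.2, -0.4, -1.7]
gripper_width: 0.623
grip_force: 50.0
clock: 29.65
eef_pos: [616.4, 157.0, 162.1]
tcp_rot: [0.101, 0.995, -0.0, -0.0]
ft_force: [0.3, -0.3, -1.4]
gripper_width: 0.627
grip_force: 50.0
clock: 30.25
eef_pos: [616.7, 156.3, 140.7]
tcp_rot: [0.099, 0.995, 0.0, 0.0]
ft_force: [0.3, 0.2, -1.8]
gripper_width: 0.628
grip_force: 50.0
[616.8 156.3 140.9] yaw_y 78.65 zax [ 6.e-04  1.e-04 -1.e+00] F [-0.5 -0.  -0.6] t 30.3 w 59.569056372336206
near edge [55.3 55.5 55.6] z 7.4
y [-27.4  31. ]
tool move [ 0.00244709 -0.00185591  0.93911923]
```

```bash
python3 -m creep '[[[-0.002,-0.001,0.05],[0,0,0]],[[0,0,0.06],[0,0,0]],[[0,0,0.06],[0,0,0]],[[0,0,0.04],[0,0,0]],[[0,0,0.03],[0,0,0]],[[0,0,0],[0,0,0]],[[0,0,0],[0,0,0]]]'
```

```text
clock: 31.0
eef_pos: [616.9, 156.1, 104.5]
tcp_rot: [0.099, 0.995, -0.0, 0.0]
ft_force: [-0.0, -0.3, -0.4]
gripper_width: 0.627
grip_force: 50.0
```

```bash
python3 -m creep '[[[0,0,0.02],[0,0,0]],[[0,0,0.02],[0,0,0]],[[0,0,0.025],[0,0,0]],[[0,0,0.025],[0,0,0]],[[0,0,0.025],[0,0,0]],[[0,0,0.02],[0,0,0]],[[0,0,0],[0,0,0]],[[0,0,0],[0,0,0]]]'
python3 look.py wn; python3 near.py wn 2 12
```

```text
clock: 31.8
eef_pos: [616.8, 156.1, 84.1]
tcp_rot: [0.099, 0.995, -0.0, -0.0]
ft_force: [0.0, -0.6, -1.2]
gripper_width: 0.627
grip_force: 50.0
[616.9 156.1  84.3] yaw_y 78.64 zax [ 2.e-04  0.e+00 -1.e+00] F [-0.3 -0.3 -2. ] t 31.85 w 59.481117604808546
near edge [55.4 55.7 66.4] z 7.4
y [-39.   39.2]
```

```bash
python3 -m creep '[[[0,0,0.015],[0,0,0]],[[0,0,0.012],[0,0,0]],[[0,0,0.01],[0,0,0]],[[0,0,0.004],[0,0,0]],[[0,0,0],[0,0,0]],[[0,0,0],[0,0,0]]]'
```

```text
clock: 32.45
eef_pos: [616.8, 156.1, 78.1]
tcp_rot: [0.099, 0.995, 0.0, -0.0]
ft_force: [-0.3, -0.1, -0.3]
gripper_width: 0.63
grip_force: 50.0
```

```bash
python3 -m creep '[[[0,0,0.003],[0,0,0]],[[0,0,0],[0,0,0]]]'
python3 -m creep '[[[0,0,0],[0,0,0]],[[0,0,0],[0,0,0]],[[0,0,0],[0,0,0]],[[0,0,0],[0,0,0]],[[0,0,-0.05],[0,0,0]],[[0,0,-0.15],[0,0,0]],[[0,0,-0.3],[0,0,0]],[[0,0,-0.3],[0,0,0]]]' 1
python3 -m creep '[[[0,0,-0.25],[0,0,0]],[[0.25,-0.2,0],[0,0,0]],[[0.2,-0.2,0],[0,0,0]],[[0,0,0],[0,0,0]],[[0,0,0],[0,0,0]],[[0,0,0],[0,0,0]]]'
python3 look.py wo; python3 - <<'E'
from meas import *
c=load('wo.npz');P=cloud(c)
m=(np.hypot(P[...,0]-617,P[...,1]-157)<58)&(P[...,2]>66)&(P[...,2]<73)
X=P[m]; A=np.c_[X[:,:2],np.ones(len(X))]; print(m.sum(),np.median(X[:,2]),np.degrees(np.linalg.lstsq(A,X[:,2],rcond=None)[0][:2]))
t=cam('top')['image']; a=cv2.resize(t[130:260,90:340,::-1],(800,416),interpolation=cv2.INTER_CUBIC); cv2.imwrite('pics/topz.png',a)
E
```

```text
clock: 32.65
eef_pos: [616.8, 156.1, 78.0]
tcp_rot: [0.099, 0.995, -0.0, -0.0]
ft_force: [-2.1, -0.4, 2.5]
gripper_width: 0.63
grip_force: 50.0
clock: 33.45
eef_pos: [616.1, 156.0, 198.3]
tcp_rot: [0.099, 0.995, -0.0, -0.001]
ft_force: [1.5, 0.9, -0.3]
gripper_width: 0.999
grip_force: 0.0
clock: 34.05
eef_pos: [539.7, 110.8, 235.9]
tcp_rot: [0.099, 0.995, 0.0, 0.001]
ft_force: [0.1, -0.5, 0.6]
gripper_width: 0.998
grip_force: 0.0
[539.8 110.9 235.7] yaw_y 78.66 zax [ 1.1e-03  2.0e-04 -1.0e+00] F [-0.6 -0.6 -0.5] t 34.1 w 95.10246439538626
2662 70.70597946005131 [0.08512039 0.10297053]
```

View pics/wo.png

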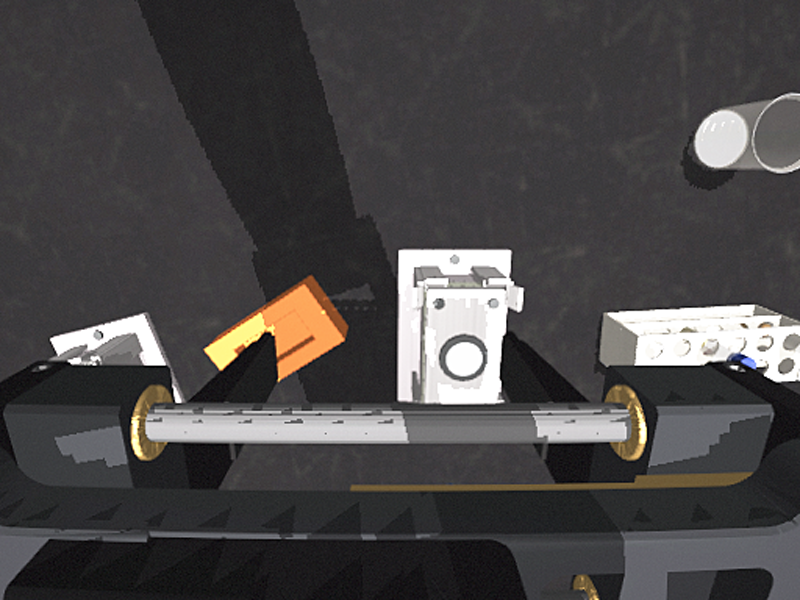

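The cover lies level with its boss and screws up, square between the guides at (463,345). Its top measures 70.7 mm against an expected 71. I'm handing the job in.

```bash
python3 -c "
from station import env
print(env.sign_off())"
```

```text
the job is handed in; nothing more can be done
None
```

The second flow cell is built in the nest that was empty: body, frame and cover are stacked level, square between the guides and released, and I handed it in at about 34 s. On the first try the body snagged on a guide, so I set it down on the bench, levelled it and regrasped it. The judge returned no verdict.

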